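# Take the cross brace out of a slim computer case

## Task

A long aluminium cross brace lies on the floor of the opened slim computer case, caught under the drive bay cover at one end and under the rear flange at the other. Work it out through the top opening by tilting it, and finish while holding it in the gripper, still and level, lengthwise over the middle of the rubber mat and about 15 cm above it, ready to be handed over. Do not put it down or let go at the end, and leave the screwdriver, the bottle and the disk drive where they are.

Things in the scene. Friction and masses are not known exactly. Their poses are not given: they have to be found in the camera images.
- case: Fixed slim desktop computer case lying flat, lid off, left or right of the robot: grey sheet metal, black front, 328 (x) x 240 (y) x 62 (z) mm. Origin: centre of its footprint at bench height; x from the front (drive bay, nearest the robot) to the rear, z up. Inside: bare floor at z = 9 mm with a flat circuit board, walls at x = -160 and 160, y = -116 and 116 mm.
- case_opening (a point): Centre of the one opening in the case's 3 mm thick top (underside z = 59, top z = 62 mm), at case x = 20, y = 0, z = 62 mm. The opening is 210 (x) x 150 (y) mm: case x = -85 to 125, y = -75 to 75 mm. The drive bay cover at the -x end overhangs an empty pocket 75 mm deep and 50 mm high, the rear flange at the +x end one 35 mm deep. Fins under the side flanges do not matter.
- brace: Loose cross brace: straight aluminium bar 260 (x) x 16 (y) x 18 (z) mm, 0.1 to 0.2 kg. Origin: centre of its underside; x along it to the rear-flange end, z up. It lies on the case floor roughly along the case's x, 13 to 27 mm under the rear flange and 23 to 37 mm under the bay cover. Slid until its origin is near case x = -20 mm its rear end is free of the flange and can be tilted up.
- brace_lip_end (a point): Centre of the brace's end face that starts under the rear flange (brace x = +130 mm, z = 9 mm).
- brace_bay_end (a point): Centre of the brace's end face that starts under the drive bay cover (brace x = -130 mm, z = 9 mm).
- mat: Fixed black rubber mat flat on the bench on the other side from the case, 320 (x) x 110 (y) x 3 mm. Origin: centre of its underside; x along its length.
- screwdriver: Bystander: screwdriver lying on the bench beyond the case and mat. Origin near the middle of its underside.
- cleaner: Bystander: white bottle standing to the left, 48 mm across and 120 mm tall. Origin: centre of its underside.
- drive: Bystander: bare 3.5 inch disk drive lying to the right, 147 x 101 x 25 mm. Origin: centre of its underside.

How it is judged:
By the outcome, as a careful person would: the job done as asked, in the order asked, and still so for the second after the job is handed in, while the arm keeps its last pose, push and grip.
It also fails if it takes over 38 s, if anything falls off the work surface, if the arm or the gripper's body presses on something with over 40 N, if the wrist force passes 120 N, or if a joint passes its speed limit or range.

## Robot

A 6-joint arm with a two-finger parallel gripper is mounted at the origin on the work surface. World frame = base frame: x ahead of the robot, y to its left, z up, the work surface at z = 0. Lengths are in m, angles in rad, forces in N, time in s.
With the tool pointing down it reaches from about 0.3 to 0.875 m from the base axis. Payload 6.4 kg.
Tool frame: the origin (TCP) lies at the centre of the arm's flange, where the gripper is bolted on; the fingertips stand 166 mm ahead of it and the grasp point (between the pads) lies 147 mm ahead of it; z points along the fingers, y is the line along which they close (so a half turn about z gives the same grasp; the last joint's range is limited). The gripper opens to 88 mm and grips with 3 to 60 N. Pads are 18 mm wide; open, the fingers measure 123 mm over their backs; the gripper's body (75 mm by 187 mm) begins 45 mm behind the grasp point.
Start: joints at [-1.535, 0.181, 1.607, -0, 1.354, -0.206], TCP at [0.138, -0.558, 0.405] pointing down, gripper open.
Joint ranges: [-2.99, 2.99], [-0.89, 2.07], [0.3, 2.58], [-1.14, 4.28], [0, 2.63], [-3.12, 3.12]. Speed limits (rad/s): [2.57, 2.57, 3.01, 3.14, 3.14, 3.14].

## Interface

Orientations are given as a unit quaternion [w, x, y, z].
In Python, from station import * gives the robot as it stands. The module is installed in compiled form; this text tells all that it offers.
- The arm moves only by the shell command python3 -m handwheel 'ROWS' [FORCE]. ROWS is JSON, a list of rows, each a list of 7 numbers: the shift along the tool's x, y, z each as a share of 50 cm, from -1 to 1, then the turn, a rotation vector about the tool's x, y, z each as a share of 60 degrees, from -1 to 1, then the closure in counts, from 0 (fully open) to 255 (shut). A call has 1 to 20 rows; each row is the pose to reach, as a shift and turn from the pose commanded when the call began, along the tool's axes at that moment; what a row does not reach only later rows make up. A row lasts 1/8 s, in which the tool goes at most 62.5 mm and 10.7 degrees, less where a joint would pass 70% of its speed; a pose out of reach is approached as far as the arm can. A call with a number of a shift or a turn outside -1 to 1 is refused whole. A call with a gripper value outside its range is refused whole. The fingers move at their own pace and stop on an object; FORCE is the grip in N (left out, the last holds). Time passes only in rows, so rows that repeat a pose let the fingers close. It gives the time, the measured TCP pose, the force, the opening and the grip force at its end, in the units of the state.
- read_state(): the state, without advancing time (a new reading comes with each control period).
- camera(name): name is "side" or "top"; returns (picture, depth): 420x560x3 uint8, red, green, blue; 420x560 float32, m along the optical axis (not along the pixel's ray), 0 where there is no reading.
- camera_info(name): a dict with "K" (3x3 intrinsics, pixels), "xyz" and "rotation" of the camera in the world. Camera axes: x right, y down, z forward; pixel columns grow to the right and rows downward; lengths in m; the calibration is good to about 2 mm. A picture is of the moment at which its call begins. camera_info takes no time and is no camera call.
- finish_job(): hands the job in; it is judged then, once.
The state is a dict: "t": time; "qpos": joint angles; "qvel": joint speeds; "effort": joint torques, N m; "eef_pos": TCP position; "tool_rot": TCP orientation; "force": force on the tool from outside, world axes, zero at the start; "wrist_torque": the same for the moment, N m; "grip_width": finger opening in m; "finger_force": force on a finger pad.
Only numpy, scipy, OpenCV 4.12 (cv2) and the standard library are available. Lean on these libraries where they do the work, as an engineer would, in place of code of your own. Each camera call takes 0.05 s, during which the arm holds its last target. There are 200 camera calls.

## Working session

There is one attempt and no reset: what is moved stays moved. The work goes in short steps, Python scripts to look and compute and a shell command to move; the robot and the scene stay as the last step left them, time stands still between calls to the robot, and variables do not carry over. Pictures are saved under pics/ and viewed, at most 10 in all, crops included, and the job is handed in when it is done.

```bash
mkdir -p pics; python3 - <<'E'
from station import *
import cv2,numpy as np
s=read_state();print(s['t'],s['eef_pos'],s['tool_rot'],s['grip_width'],s['force'])
for n in('side','top'):
    p,d=camera(n);cv2.imwrite(f'pics/{n}0.png',p[:,:,::-1]);np.savez(f'{n}0.npz',p=p,d=d);i=camera_info(n);print(n,i)
E
```

```text
0.0 [ 0.13768778 -0.55802532  0.40383217] [-8.49621475e-04  9.92701079e-01  1.20597853e-01  6.62633009e-05] 0.08853443168242502 [0.44442623 0.47564736 0.26903898]
side {'K': array([[399.20265729,   0.        , 273.64670634],
       [  0.        , 399.20265729, 207.64406073],
       [  0.        ,   0.        ,   1.        ]]), 'xyz': array([ 0.53398789, -0.69979973,  0.92476221]), 'rotation': array([-0.34639426,  0.93744975, -0.03065901,  0.01609379])}
top {'K': array([[383.20717822,   0.        , 286.02979745],
       [  0.        , 383.20717822, 206.01007658],
       [  0.        ,   0.        ,   1.        ]]), 'xyz': array([ 0.39067771, -0.00711051,  1.33152607]), 'rotation': array([-0.06770654,  0.70650197, -0.70201236,  0.05873193])}
```

View pics/top0.png

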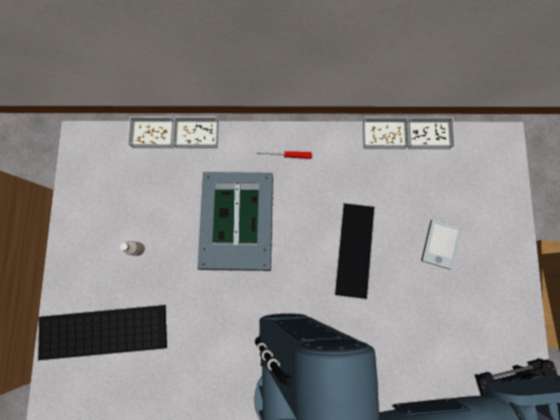

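View pics/side0.png

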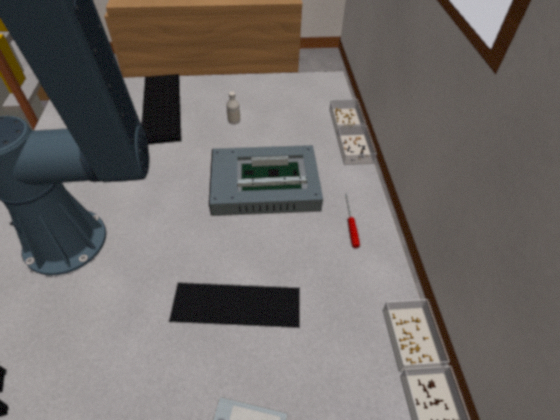

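The top view shows the case at about (236,221), with the brace as the light strip at column 237. The mat is at about (355,250), the bottle at (132,248), the drive at (441,244) and the screwdriver at (290,155). The side view agrees.

```bash
cat > h.py <<'E'
from station import *
import cv2,numpy as np
from scipy.spatial.transform import Rotation as R
def rot(q): return R.from_quat(np.r_[q[1:],q[0]])
def cast(n,uv,z):
    i=camera_info(n);uv=np.atleast_2d(uv).astype(float)
    r=rot(i['rotation']).apply(np.c_[uv,np.ones(len(uv))]@np.linalg.inv(i['K']).T)
    return i['xyz']+r*((z-i['xyz'][2])/r[:,2])[:,None]
def big(m,sel=None):
    c,_=cv2.findContours(m.astype(np.uint8),cv2.RETR_EXTERNAL,cv2.CHAIN_APPROX_NONE)
    c=[k for k in c if sel is None or cv2.pointPolygonTest(k,sel,False)>=0]
    return max(c,key=cv2.contourArea)
def rect(n,c,z):
    P=cast(n,c.reshape(-1,2),z)[:,:2]
    (x,y),(w,h),a=cv2.minAreaRect((P*1000).astype(np.float32))
    if w<h:w,h,a=h,w,a-90
    return np.round([x,y,w,h,(a+90)%180-90],1)
E
python3 - <<'E'
from h import *
T=np.load('top0.npz');p=T['p'].astype(int);d=T['d']
print('mat',rect('top',big(p.max(2)<50,(355.,250.)),.003))
hsv=cv2.cvtColor(T['p'],cv2.COLOR_RGB2HSV)
print('px case',p[260,236],'bench',p[290,236],'brace',p[225,237],p[200,237],'board',p[225,225],'flange',p[186,225],p[178,236])
blue=(p[:,:,2]-p[:,:,0]>12)
c=big(blue,(236.,262.));print('case',rect('top',c,.062),cv2.boundingRect(c))
g=np.zeros(d.shape,np.uint8);g[180:248,212:260]=1
grn=(p[:,:,1]-p[:,:,0]>15)&(p[:,:,1]-p[:,:,2]>5)&(g>0)
print('green',rect('top',np.argwhere(grn)[:,::-1],.01))
for r in range(174,256,4): print(r,p[r,228:247].sum(1)//3)
print(np.round(d[176:250:6,237],4))
S=np.load('side0.npz');q=S['p'].astype(int)
print('mat side',rect('side',big(q.max(2)<50,(235.,305.)),.003))
big_=cv2.resize(T['p'][160:280,185:285],None,fx=5,fy=5,interpolation=cv2.INTER_CUBIC)
b2=cv2.resize(S['p'][135:220,200:330],(600,392),interpolation=cv2.INTER_CUBIC)[:, :300]
cv2.imwrite('pics/crop.png',big_[:,:,::-1])
cv2.imwrite('pics/crop2.png',cv2.resize(S['p'][135:220,200:330],None,fx=6,fy=6,interpolation=cv2.INTER_CUBIC)[:,:,::-1])
E
```

```text
mat [ 479.6 -226.6  312.4  102.6   -6.4]
px case [ 99 113 121] bench [182 180 180] brace [175 186 192] [176 187 190] board [25 56 38] flange [134 140 146] [100 113 119]
case [ 5.744e+02  1.794e+02  3.273e+02  2.385e+02 -3.000e-01] (198, 172, 74, 98)
green [595.6 187.4 188.2 153.   -0.6]
174 [111 109 111 110 110 109 113 111 113 112 110 112 111 109 109 108 109 107
 109]
178 [111 110 110 109 111 111 110 109 110 110 112 112 111 111 109 111 112 111
 109]
182 [109 108 107 110 109 112 113 116 106  96 103 102 103 105 107 107 106 108
 106]
186 [141 139 139 139 141 144 152 166 180 182 184 161 134 136 142 141 141 140
 142]
190 [ 45  47  48  46  47  63 113 157 160 158 170 143  75  52  55  53  55  54
  53]
194 [ 28  28  32  34  35  53 106 159 183 183 167 124  63  37  37  38  37  36
  36]
198 [ 37  35  37  37  35  54 109 160 183 185 170 126  64  34  37  39  36  37
  38]
202 [ 37  39  38  35  36  69 136 165 151 149 152 116  62  40  36  39  39  39
  37]
206 [ 38  38  40  38  36  66 139 181 187 183 157 105  56  37  37  38  39  36
  34]
210 [ 28  35  38  38  36  66 139 180 187 180 150  92  45  37  37 
[... 370 characters left out ...]
  45  88 143 164 163 170 140  77  41  39  39  38  40  41
  43]
234 [ 41  40  42  41  57 114 167 184 185 184 150  76  41  38  41  40  41  40
  41]
238 [ 42  41  41  40  55 110 163 182 188 185 146  77  41  41  40  41  41  40
  40]
242 [ 73  71  73  72  82 122 166 185 185 170 125  75  60  63  63  64  62  66
  63]
246 [113 111 112 113 112 112 112 115 112 114 111 112 112 110 111 112 113 113
 113]
250 [112 110 110 113 113 112 112 110 111 109 112 107 109 110 109 112 113 111
 111]
254 [110 108 110 110 113 110 111 113 111 114 113 110 110 110 109 108 110 108
 110]
[1.3111 1.3087 1.336  1.3387 1.3307 1.3259 1.3264 1.3142 1.3174 1.3127
 1.3054 1.3041 1.2672]
mat side [ 479.5 -225.3  313.   103.5   -6.4]
```

View pics/crop.png

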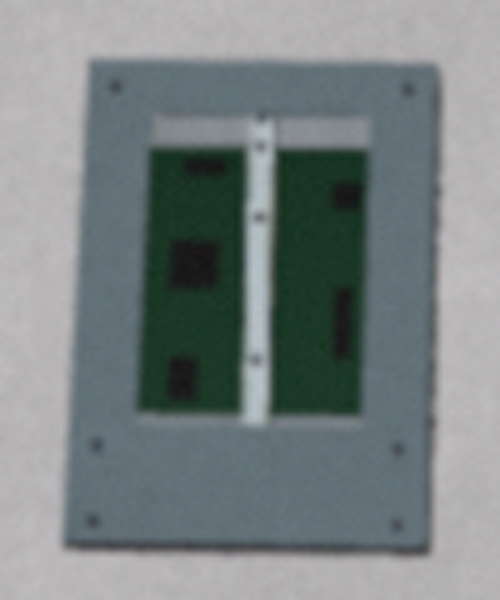

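View pics/crop2.png

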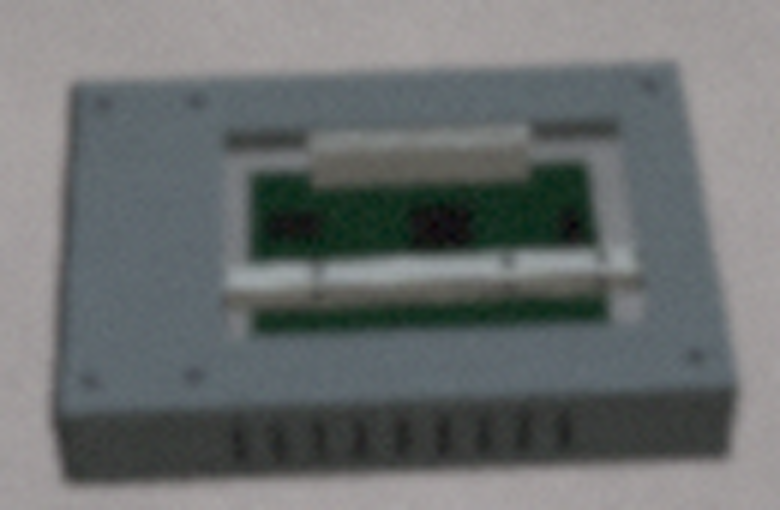

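The crops show the opening's corners at about (150,115), (372,118), (137,412) and (362,415) in the enlarged top crop. The brace runs from about (262,118) to (256,425), with no obstruction at its middle. Next I'll measure the brace line and the opening precisely.

```bash
cat >> h.py <<'E'
def braceline(p,rows,lo,hi,z):
    pts=[]
    for r in rows:
        w=np.clip(p[r,lo:hi].sum(1)/3-70,0,None);pts.append([(w*np.arange(lo,hi)).sum()/w.sum(),r])
    P=cast('top',pts,z);k,b=np.polyfit(P[:,0],P[:,1],1);return P,k,b
E
python3 - <<'E'
from h import *
T=np.load('top0.npz');p=T['p'].astype(int)
P,k,b=braceline(p,range(191,240),229,246,.027)
print('brace yaw',np.degrees(np.arctan(k)),'y at x=.594',k*.594+b,'resid',np.std(P[:,1]-k*P[:,0]-b))
# opening corners from crop (x5, offset 185,160)
c=np.array([[150,115],[372,118],[362,418],[137,415]])/5+[185,160]-.4
print('opening z.062',cast('top',c,.062)[:,:2])
o=np.array([[90,60],[438,65],[430,550],[65,545]])/5+[185,160]-.4
O=cast('top',o,.062)[:,:2];print('outline',O,O.mean(0))
# side view: brace rows -> z check
S=np.load('side0.npz')
so=np.array([[72,82],[676,65],[736,395],[58,415]])/6+[200,135]-.4
print('side outline',cast('side',so,.062)[:,:2])
sb=np.array([[230,270],[635,250]])/6+[200,135]-.4
print('side brace top edge',cast('side',sb,.027)[:,:2])
s=read_state();X=rot(s['tool_rot']).as_matrix();print(X)
E
```

```text
brace yaw 0.6506230177047907 y at x=.594 0.1822469582215146 resid 0.00023061392012139868
opening z.062 [[0.70030683 0.25430963]
 [0.6988895  0.10260776]
 [0.4947336  0.1051475 ]
 [0.49575559 0.25462158]]
outline [[0.73890827 0.29717197]
 [0.73636108 0.0581345 ]
 [0.40880515 0.05881963]
 [0.41029612 0.29838286]] [0.57359266 0.17812724]
side outline [[0.4083071  0.30294202]
 [0.73763698 0.29776747]
 [0.7347556  0.05565929]
 [0.40934535 0.06266401]]
side brace top edge [[0.49054779 0.18949189]
 [0.70460546 0.19152418]]
[[ 9.70917516e-01  2.39414229e-01 -6.42766516e-05]
 [ 2.39414030e-01 -9.70916283e-01  1.57916101e-03]
 [ 3.15666367e-04 -1.54862381e-03 -9.99998751e-01]]
```

```bash
python3 -m handwheel '[[0.62,-0.61,0,0,0,0,110],[0.62,-0.61,0,0,0,0,110],[0.62,-0.61,0,0,0,0,110],[0.62,-0.61,0,0,0,0,110],[0.62,-0.61,0,0,0,0,110],[0.62,-0.61,0,0,0,0,110],[0.62,-0.61,0,0,0,0,110],[0.62,-0.61,0,0,0,0,110]]' 50; python3 -m handwheel '[[0.62,-0.61,0,0,0,0.22,110],[0.62,-0.61,0,0,0,0.22,110],[0.62,-0.61,0,0,0,0.22,110],[0.62,-0.61,0,0,0,0.22,110],[0.62,-0.61,0,0,0,0.22,110],[0.62,-0.61,0,0,0,0.22,110],[0.62,-0.61,0,0,0,0.22,110],[0.62,-0.61,0,0,0,0.22,110],[0.62,-0.61,0,0,0,0.22,110],[0.62,-0.61,0,0,0,0.22,110]]'
cat >> h.py <<'E'
def goto(x,y,z,yaw=None):
    s=read_state();M=rot(s['tool_rot']).as_matrix();d=np.array([x,y,z])-s['eef_pos']
    print('pos',s['eef_pos'],'shift shares',(M.T@d/.5).round(4),'yaw',np.degrees(np.arctan2(M[1,0],M[0,0])),'z',M[:,2])
    if yaw is not None:
        c,n=np.cos(np.radians(yaw)),np.sin(np.radians(yaw));D=np.array([[c,n,0],[n,-c,0],[0,0,-1]])
        print('turn shares',(R.from_matrix(M.T@D).as_rotvec()/np.pi*3).round(4))
E
python3 -c "
from h import *
goto(.594,.183,.177,.65);s=read_state();print(s['t'],s['grip_width'],s['force'],s['qvel'])"
```

```text
t: 1.1
eef_pos: [0.3669, -0.1844, 0.4045]
tool_rot: [-0.0, 0.992, 0.124, 0.0]
force: [-0.1, -0.9, 0.5]
grip_width: 0.0503
finger_force: 0.0
t: 2.35
eef_pos: [0.5934, 0.1806, 0.4046]
tool_rot: [0.0, 1.0, 0.005, -0.0]
force: [0.4, -0.2, -0.2]
grip_width: 0.0502
finger_force: 0.0
pos [0.5933916  0.18061162 0.40455494] shift shares [ 0.0016 -0.005   0.4551] yaw 0.5473895889567544 z [-7.03616334e-04 -5.63152756e-04 -9.99999594e-01]
turn shares [ 0.0005  0.0007 -0.0017]
2.35 0.050189409812234666 [ 0.43874828 -0.22221107 -0.16818411] [-0.00220671 -0.01178127  0.0023102   0.0035802  -0.00043941  0.00345242]
```

```bash
python3 -m handwheel '[[0.0016,-0.005,0.12,0,0,0,110],[0.0016,-0.005,0.24,0,0,0,110],[0.0016,-0.005,0.33,0,0,0,110],[0.0016,-0.005,0.39,0,0,0,110],[0.0016,-0.005,0.42,0,0,0,110],[0.0016,-0.005,0.44,0,0,0,110],[0.0016,-0.005,0.451,0,0,0,110],[0.0016,-0.005,0.451,0,0,0,110],[0.0016,-0.005,0.451,0,0,0,200],[0.0016,-0.005,0.451,0,0,0,255],[0.0016,-0.005,0.451,0,0,0,255],[0.0016,-0.005,0.451,0,0,0,255],[0.0016,-0.005,0.451,0,0,0,255],[0.0016,-0.005,0.451,0,0,0,255]]' 55; python3 -c "
from h import *
goto(.594,.183,.177,.65)
p,d=camera('top');np.savez('t1.npz',p=p,d=d)
cv2.imwrite('pics/t1.png',cv2.resize(p[150:290,180:300],None,fx=4,fy=4)[:,:,::-1])"
```

```text
t: 4.1
eef_pos: [0.5945, 0.1849, 0.1794]
tool_rot: [-0.0, 1.0, 0.006, 0.0]
force: [-0.6, -0.5, 2.2]
grip_width: 0.0154
finger_force: 55.0
pos [0.59446053 0.18491188 0.17943107] shift shares [-0.001   0.0038  0.0049] yaw 0.6518127580202485 z [ 1.82119120e-04  5.65768395e-06 -9.99999983e-01]
turn shares [-0.     -0.0002  0.    ]
```

```bash
python3 -m handwheel '[[0,0,-0.005,0,0,0,255],[0,0,-0.01,0,0,0,255],[-0.015,0,-0.01,0,0,0,255],[-0.03,0,-0.01,0,0,0,255],[-0.045,0,-0.01,0,0,0,255],[-0.06,0,-0.01,0,0,0,255],[-0.07,0,-0.01,0,0,0,255],[-0.07,0,-0.01,0,0,0,255],[-0.07,0,-0.01,0,0,0,255]]'
```

```text
t: 5.28
eef_pos: [0.5596, 0.1845, 0.1844]
tool_rot: [-0.0, 1.0, 0.006, 0.0]
force: [0.4, -0.7, -1.8]
grip_width: 0.0156
finger_force: 55.0
```

View pics/t1.png

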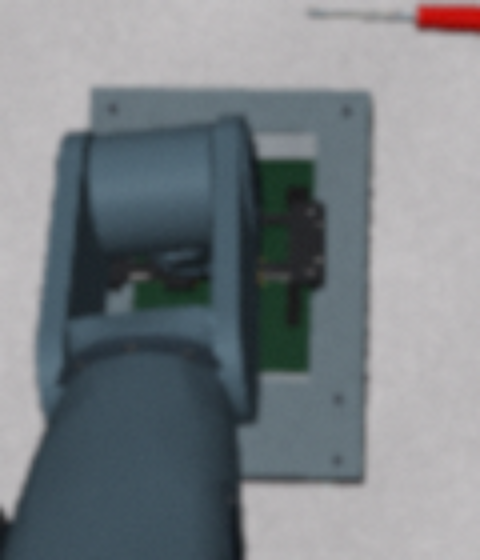

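The top view is blocked by the wrist. The downward force of about 1.8 N fits the brace hanging free, so I'll check the rear end from the side.

```bash
python3 -c "
from h import *
p,d=camera('side')
cv2.imwrite('pics/s2.png',cv2.resize(p[120:225,190:340],None,fx=5,fy=5,interpolation=cv2.INTER_CUBIC)[:,:,::-1])"
```

```text
(no output)
```

View pics/s2.png

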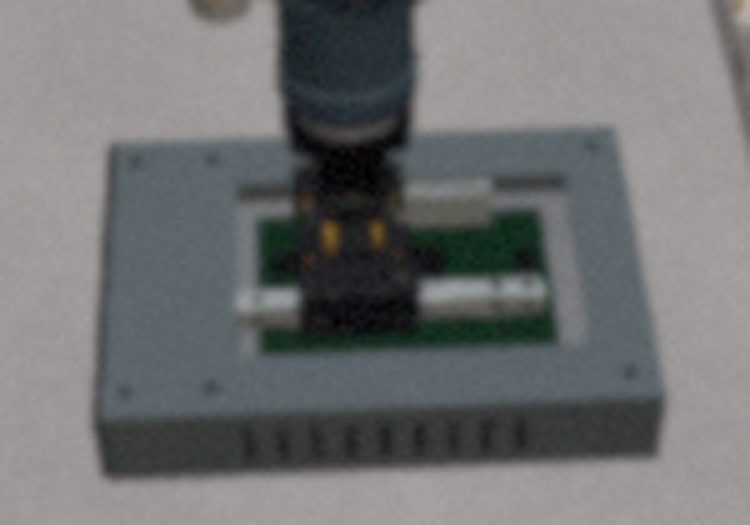

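The rear end is now in the opening at crop (547,288), clear of the flange.

```bash
python3 -c "
from h import *
print(cast('side',[[547/5+190-.4,275/5+120-.4],[547/5+190-.4,288/5+120-.4]],.028),'case centre .5735')"
```

```text
[[0.68483604 0.19921087 0.028     ]
 [0.68355364 0.18759926 0.028     ]] case centre .5735
```

```bash
python3 -m handwheel '[[-0.012,0,-0.009,0,0.033,0,255],[-0.022,0,-0.018,0,0.067,0,255],[-0.034,0,-0.027,0,0.1,0,255],[-0.047,0,-0.035,0,0.133,0,255],[-0.06,0,-0.043,0,0.167,0,255],[-0.072,0,-0.05,0,0.2,0,255],[-0.085,0,-0.057,0,0.233,0,255],[-0.098,0,-0.063,0,0.267,0,255],[-0.098,0,-0.063,0,0.267,0,255],[-0.098,0,-0.063,0,0.267,0,255]]'; python3 -c "
from h import *
s=read_state();print(s['force'],s['wrist_torque'])
p,d=camera('side')
cv2.imwrite('pics/s3.png',cv2.resize(p[100:225,190:340],None,fx=4,fy=4,interpolation=cv2.INTER_CUBIC)[:,:,::-1])"
```

```text
t: 6.58
eef_pos: [0.5105, 0.184, 0.2158]
tool_rot: [-0.001, 0.99, 0.006, 0.139]
force: [-0.3, 0.6, -2.3]
grip_width: 0.0151
finger_force: 55.0
[-0.29976945  0.60055239 -2.28903552] [0.01238707 0.18749413 0.01895176]
```

View pics/s3.png

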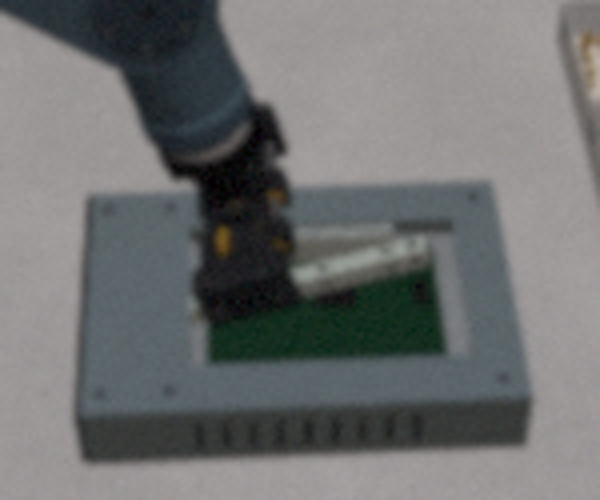

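The brace is tilted with its rear end at crop (420,245), well above the top and with no contact force. I'll pull it out along its axis and then straight up.

```bash
python3 -m handwheel '[[0.03,0,0,0,0,0,255],[0.07,0,0,0,0,0,255],[0.11,0,0,0,0,0,255],[0.15,0,0,0,0,0,255],[0.19,0,0,0,0,0,255],[0.22,0,0,0,0,0,255],[0.22,0,0,0,0,0,255],[0.235,0,-0.05,0,0,0,255],[0.25,0,-0.1,0,0,0,255],[0.265,0,-0.155,0,0,0,255],[0.28,0,-0.21,0,0,0,255],[0.293,0,-0.255,0,0,0,255],[0.303,0,-0.288,0,0,0,255],[0.303,0,-0.288,0,0,0,255],[0.303,0,-0.288,0,0,0,255]]'; python3 -c "
from h import *
s=read_state();print(s['t'],s['force'])
goto(.5,.1,.40,-6.4)
p,d=camera('side')
cv2.imwrite('pics/s4.png',p[:,:,::-1])"
```

```text
t: 8.5
eef_pos: [0.6159, 0.1851, 0.3946]
tool_rot: [-0.001, 0.99, 0.006, 0.138]
force: [0.1, -0.3, -3.0]
grip_width: 0.0158
finger_force: 55.0
8.5 [ 0.08937472 -0.28808843 -3.03424023]
pos [0.61587141 0.1851255  0.39457466] shift shares [-0.2218  0.1676 -0.0744] yaw 0.6542446039149188 z [ 0.27391178  0.00290797 -0.96175043]
turn shares [-0.0161 -0.2646  0.1168]
```

View pics/s4.png

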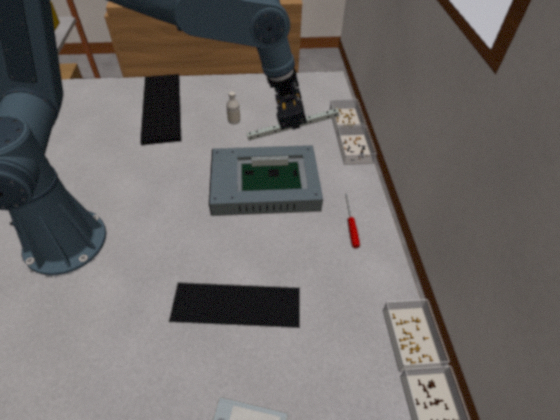

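The brace is out of the case and free, seen at (250,133)–(338,112) px. I'll level it and carry it to the mat.

```bash
python3 -m handwheel '[[-0.013,0.05,-0.005,-0.002,-0.03,0.012,255],[-0.03,0.12,-0.012,-0.004,-0.07,0.03,255],[-0.05,0.19,-0.02,-0.006,-0.12,0.05,255],[-0.075,0.26,-0.03,-0.009,-0.17,0.07,255],[-0.1,0.32,-0.037,-0.012,-0.21,0.09,255],[-0.115,0.37,-0.043,-0.015,-0.24,0.105,255],[-0.128,0.409,-0.047,-0.016,-0.265,0.117,255],[-0.128,0.409,-0.047,-0.016,-0.265,0.117,255],[-0.128,0.409,-0.047,-0.016,-0.265,0.117,255]]'; python3 -c "
from h import *
goto(.4845,-.2265,.323,-6.4)"
```

```text
t: 9.68
eef_pos: [0.5507, -0.0197, 0.4005]
tool_rot: [-0.001, 0.998, -0.056, 0.001]
force: [0.4, 0.5, -1.8]
grip_width: 0.0156
finger_force: 55.0
pos [ 0.55068601 -0.01970534  0.40053652] shift shares [-0.0857  0.4259  0.1545] yaw -6.398867622889503 z [ 1.78078759e-03  9.22057965e-04 -9.99997989e-01]
turn shares [-0.0011 -0.0016  0.    ]
```

```bash
python3 -m handwheel '[[-0.01,0.05,0.015,0,0,0,255],[-0.025,0.12,0.04,0,0,0,255],[-0.04,0.19,0.07,0,0,0,255],[-0.055,0.26,0.095,0,0,0,255],[-0.067,0.33,0.12,0,0,0,255],[-0.077,0.38,0.138,0,0,0,255],[-0.083,0.41,0.15,0,0,0,255],[-0.086,0.426,0.1545,0,-0.0016,0,255],[-0.086,0.426,0.1545,0,-0.0016,0,255],[-0.086,0.426,0.1545,0,-0.0016,0,255],[-0.086,0.426,0.1545,0,-0.0016,0,255]]'; python3 -c "
from h import *
goto(.4845,-.2265,.323,-6.4)
for n in('side','top'):
    p,d=camera(n);np.savez(n+'5.npz',p=p,d=d)
    c=p[230:380,130:330] if n=='side' else p[180:330,270:440]
    cv2.imwrite(f'pics/{n}5.png',cv2.resize(c,None,fx=4,fy=4 if n=='side' else 4,interpolation=cv2.INTER_CUBIC)[:,:,::-1])"
```

```text
t: 11.05
eef_pos: [0.4845, -0.2263, 0.3237]
tool_rot: [-0.0, 0.998, -0.055, 0.0]
force: [0.2, -0.1, -1.8]
grip_width: 0.0152
finger_force: 55.0
pos [ 0.48450665 -0.22632904  0.32372097] shift shares [0.     0.0003 0.0014] yaw -6.3570020702750565 z [ 5.55075648e-04  4.08913847e-04 -9.99999762e-01]
turn shares [-0.0004 -0.0005  0.0007]
```

View pics/side5.png

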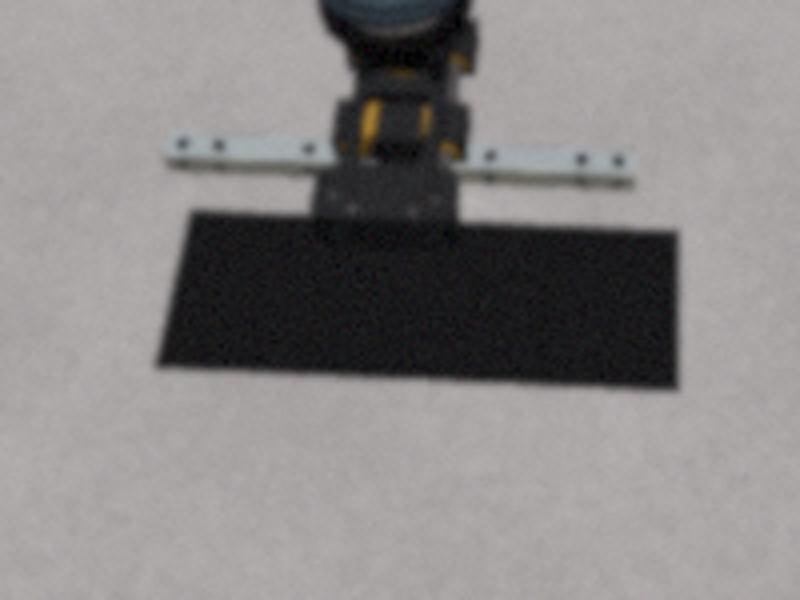

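View pics/top5.png

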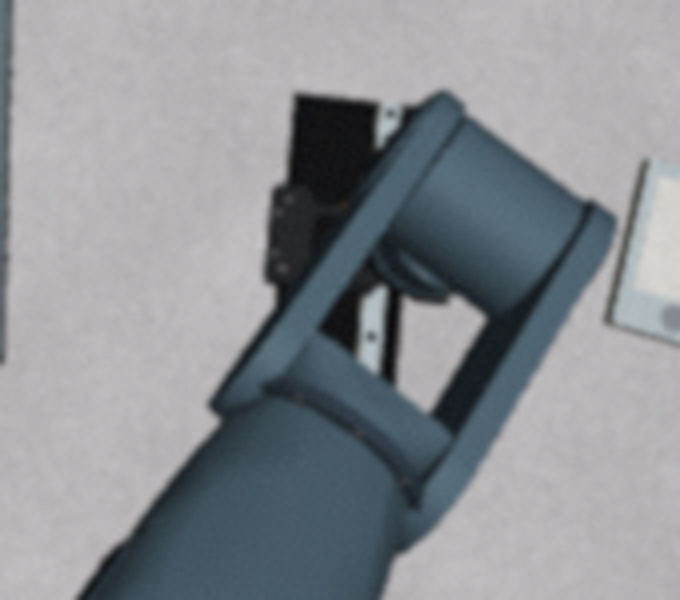

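Side view: the brace ends are at crop (166,155) and (635,178), with the bar parallel to the mat. I'll check its centre and level from the end pixels.

```bash
python3 -c "
from h import *
i=camera_info('side');uv=np.array([[168,164],[634,184]])/4+[130,230]-.4
r=rot(i['rotation']).apply(np.c_[uv,np.ones(2)]@np.linalg.inv(i['K']).T)
a=np.radians(-6.4);n=np.array([-np.sin(a),np.cos(a),0]);c=np.array([.4845,-.2265,0])-n*.008
P=i['xyz']+r*((n@(c-i['xyz']))/(r@n))[:,None];print(P,P.mean(0),np.linalg.norm(P[1]-P[0]))"
```

```text
[[ 0.34853561 -0.21929932  0.1647144 ]
 [ 0.60361322 -0.24791086  0.16430302]] [ 0.47607441 -0.23360509  0.16450871] 0.25667756520724017
```

```bash
python3 -m handwheel '[[0,0,0,0,0,0,255],[0,0,0,0,0,0,255],[0,0,0,0,0,0,255],[0,0,0,0,0,0,255]]'; python3 -c "
from station import *
print(read_state()['qvel']);print(finish_job())"
```

```text
t: 11.65
eef_pos: [0.4842, -0.227, 0.3234]
tool_rot: [-0.0, 0.998, -0.056, 0.0]
force: [-0.4, 0.8, -2.1]
grip_width: 0.0153
finger_force: 55.0
[-0.00029249  0.00122008  0.00055614 -0.00085133  0.00044773 -0.00092947]
the job is handed in; nothing more can be done
None
```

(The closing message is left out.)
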